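# Pin the jar holder and unscrew the jar's cap

### The job

Lock the swivelling jar holder by taking the headed pin out of its wooden rest and pushing it fully home through the holder's fork and lug, then unscrew the jar's cap anticlockwise without letting the jar turn, and stop turning as soon as the thread lets go. Lift the cap straight off and finish while still holding it level and still over the jar, its lower edge about two centimetres above the mouth and clear of the glass: do not put it down or let go. The pin stays home, and the basins, the peg clamp and the brush are left alone.

Things in the scene. Friction and masses are not known exactly. Their poses are not given: they have to be found in the camera images.
- holder: fixed steel jar holder, base plate 160 x 100 x 8 mm, place and yaw vary. Origin on the shelf under the jar's axis; z up; its fork stands towards its own +x. Its round cup (74 mm across, rim 40 mm above the shelf) clasps the glass jar (64 mm across, shoulder narrowing from 63 to 82 mm above the shelf, neck 41 mm, mouth 107 mm above the shelf)
- fork_mouth (a point): centre of the upright pin hole's mouth on the fork's top face, 38 mm above the shelf, 75 mm from the jar's axis; axes as the holder's. Two level tines 36 x 36 x 8 mm (undersides 8 and 30 mm above the shelf) with the cup's 10 mm lug between them; holes 11.5 mm, chamfered 1.5 mm, aligned at the start. Nothing rises above the fork's top face there
- cup (a joint): swivel angle of the cup with jar and lug in the holder, rad; 0 at the start, where lug and fork holes line up. Turns easily (0.05 N m) until the pin is in; then it has about 0.02 rad of play
- pin: headed locking pin, upright in its rest: steel shank 10 mm across, 28 mm long, tip tapered; steel collar 20 mm across, 5 mm thick; above it a black round grip 14 mm across, 40 mm high. Origin at the centre of the collar's underside, z up: grip from +5 to +45 mm, shank below. Home when the collar lies on the fork's top face. About 100 g
- rest: fixed wooden block 60 x 60 x 36 mm with a vertical 12 mm hole in the middle, in which the pin stands at the start, collar on the block's top. Origin at the centre of its underside on the shelf
- cap: aluminium screw cap, round, ribbed, 56 mm across, 24 mm high, about 50 g. Origin at the centre of its lower edge, z up: 86 mm above the shelf when tight (top at 110). Tight (about 0.35 N m all the way); unscrews anticlockwise seen from above, rising 2.3 mm per rad; cannot be pulled off before the thread lets go
- thread (a joint): how far the jar's thread has been turned by the cap, rad anticlockwise, 0 when tight. The thread lets go at about 1.15; stop between 1.2 and 1.5 and lift straight up. The cap turns about 0.03 rad before the thread follows
- jar_mouth (a point): centre of the jar's mouth, 107 mm above the shelf on the jar's axis
- basins: bystander: a stacked pair of red plastic basins 270 mm across, 112 mm high; origin under its centre
- peg_clamp: bystander: a small steel peg clamp 70 x 30 x 14 mm lying on the shelf; origin under its centre
- brush: bystander: a hard silicone brush 110 x 45 mm, 58 mm high with a bow handle; origin under its centre
Mind the look-alikes: they are no part of the job. Of the things shaped like the cap, the aluminium one is meant.

How it is judged (in metres and radians):
On the way, in this order (a step that is already met when the one before it is completed fails the run):
1. the pin is fully home in the fork (z of pin in the frame of fork_mouth below 0.0025 m and horizontal distance between pin and fork_mouth below 0.003 m and angle between pin's own z axis and vertical below 0.1 rad), for 0.2 s.
2. the cap is turned until the thread lets go (value of joint thread above 1.1 rad), for 0.1 s.
At the end, for the whole second after the job is handed in: Fingers hold the cap level (10 degrees) and still, lower edge 3 to 45 mm above the mouth, within 15 mm of its axis, clear of jar and holder; thread turned past 1.1 rad; pin home (collar within 2.5 mm of the fork top, 3 mm of the hole axis) (all of step 1 and z of cap in the frame of jar_mouth between 0.003 and 0.045 m and horizontal distance between cap and jar_mouth below 0.015 m and angle between cap's own z axis and vertical below 0.17 rad and contact force between the fingers and cap above 1 N and contact force between cap and holder below 0.1 N and linear speed of cap below 0.03 m/s and value of joint thread above 1.1 rad); the arm keeps its last pose, push and grip.
It fails at once if the jar turns in the holder by more than 0.12 rad (value of joint cup above 0.12 rad or value of joint cup below -0.12 rad).
It fails at once if turning goes on well past the release (thread beyond 1.65 rad) (value of joint thread above 1.65 rad).
It fails at once if the cap is carried off: its lower edge more than 90 mm above the mouth (z of cap in the frame of jar_mouth above 0.09 m).
It fails at once if the basins, peg clamp or brush are moved by more than 25 mm (distance of any of basins, peg_clamp, brush from where it was at the start of the episode above 0.025 m).
It also fails if it takes over 58 s, if anything falls off the work surface, if the arm or the gripper's body presses on something with over 40 N, if the wrist force passes 120 N, or if a joint passes its speed limit or range.

### The arm

A 7-joint arm with a two-finger parallel gripper is mounted at the origin on the work surface. World frame = base frame: x ahead of the robot, y to its left, z up, the work surface at z = 0. Lengths are in m, angles in degrees, forces in N, time in s.
With the tool pointing down it reaches from about 0.425 to 0.875 m from the base axis. Payload 9.9 kg.
Tool frame: the origin (TCP) lies at the very end of the fingers, on their centre line; the grasp point (between the pads) lies 19 mm behind it; z points along the fingers, y is the line along which they close (so a half turn about z gives the same grasp; the last joint's range is limited). The gripper opens to 85 mm and grips with 20 to 120 N. Pads are 22 mm wide; open, the fingers measure 114 mm over their backs; the gripper's body (76 mm by 85 mm) begins 54 mm behind the grasp point. The pads swing forward as they close: fully open they stand 13 mm farther back than shut.
Start: joints at [69.11, 32.985, 1.427, 82.34, -0.859, 64.687, -3.237], TCP at [0.187, -0.649, 0.231] pointing down, gripper open.
Joint ranges: [-157.87, 157.87], [-19.46, 123.44], [-87.15, 90], [11.01, 140.99], [-62.26, 242.26], [9.8, 113.94], [-161.44, 161.44]. Speed limits (degrees/s): [127.2, 127.2, 172.46, 172.46, 180, 180, 180].

### API

Orientations are given as [roll, pitch, yaw] about the fixed x, y, z axes, in that order (R = Rz(yaw) Ry(pitch) Rx(roll)).
In Python, from plant import read_state, eyes, arm, finder gives the robot as it stands.
- The arm moves only by the shell command python3 -m creep 'ROWS' [OPENING] [FORCE]. ROWS is JSON, a list of rows, each an object of numbers: "dx", "dy", "dz": the shift along the tool's x, y, z in mm; "wx", "wy", "wz": the turn, a rotation vector about the tool's x, y, z in degrees. In form: [{"dx": .., "dy": .., "dz": .., "wx": .., "wy": .., "wz": ..}, ...]. A call has 1 to 8 rows; each row is the pose to reach, as a shift and turn from the pose commanded when the call began, along the tool's axes at that moment; what a row does not reach only later rows make up. A row lasts 1/12 s, in which the tool goes at most 41.7 mm and 7.16 degrees, less where a joint would pass 70% of its speed; a pose out of reach is approached as far as the arm can. A call with a gripper value outside its range is refused whole. OPENING is the opening, from 0 (shut) to 1 (fully open), set as the call begins (- or left out, the last holds). The fingers move at their own pace and stop on an object; FORCE is the grip in N (left out, the last holds). Time passes only in rows, so rows that repeat a pose let the fingers close. It gives the time, the measured TCP pose, the force, the opening and the grip force at its end, in the units of the state.
- read_state(): the state, without advancing time (a new reading comes with each control period).
- eyes.grab_frame(name): name is "scene" or "side" or "wrist"; returns the picture (420x560x3 uint8, red, green, blue); there is no depth.
- eyes.get_calibration(name): a dict with "K" (3x3 intrinsics, pixels), "R" (3x3) and "t" (3): a world point X has camera coordinates R X + t; the wrist camera has in their place "hand_eye" (4x4, takes a point from camera to tool coordinates, whose origin is the TCP and whose axes are the flange's). Camera axes: x right, y down, z forward; pixel columns grow to the right and rows downward; lengths in m; the calibration is good to about 2 mm. A picture is of the moment at which its call begins: read the wrist's pose just before it. get_calibration takes no time and is no camera call.
- arm.hand_in(): hands the job in; it is judged then, once.
Trained networks look in the newest picture that a camera, given by its name, has taken for a name from the list of things; names that differ only in an ending like _2 or _b are one class to them, and where a whole thing is asked for, a point or a joint stands for the part that bears it (a point fixed in the world has none). Each returns a list of dicts, best first, with "p" (0 to 1); they miss things now and then, are a little off and sometimes report something else, mostly with a low value. They report only what shows in the picture. A call takes as long as a camera call. They do not tell look-alikes from the thing itself.
- finder.recognise(name, camera): "position" ([x, y, z] in m, in world coordinates, good to about 4 mm: the middle of the surface that is visible of it).
The state is a dict: "time": time; "joint_pos": joint angles; "dq": joint speeds; "joint_torque": joint torques, N m; "tcp_pos": TCP position; "orientation": TCP orientation; "wrist_force": force on the tool from outside, world axes, zero at the start; "moment": the same for the moment, N m; "finger_gap": opening from 0.0 (shut) to 1.0 (fully open); "grip_force": force on a finger pad.
Only numpy, scipy, OpenCV 4.12 (cv2) and the standard library are available. Lean on these libraries where they do the work, as an engineer would, in place of code of your own. Each camera call takes 0.05 s, during which the arm holds its last target. There are 200 camera calls.

## Working session

There is one attempt and no reset: what is moved stays moved. The work goes in short steps, Python scripts to look and compute and a shell command to move; the robot and the scene stay as the last step left them, time stands still between calls to the robot, and variables do not carry over. Pictures are saved under pics/ and viewed, at most 10 in all, crops included, and the job is handed in when it is done.

```bash
ls; mkdir -p pics
python3 - <<'E'
from plant import read_state, eyes, arm, finder
import cv2, numpy as np
s=read_state(); print(s)
ims=[]
for c in ("scene","side"):
    im=eyes.grab_frame(c); cv2.imwrite(f"pics/{c}0.png",im[:,:,::-1])
    for n in ("holder","fork_mouth","pin","rest","cap","basins","peg_clamp","brush"):
        try: print(c,n,[(np.round(d["position"],3).tolist(),round(d["p"],2)) for d in finder.recognise(n,c)[:4]])
        except Exception as e: print(n,e)
    k=eyes.get_calibration(c); print(c,{a:np.round(b,4).tolist() for a,b in k.items()})
E
```

```text
pics
{'time': 0.0, 'joint_pos': array([69.108404  , 33.0332727 ,  1.42228404, 82.38626959, -0.86106565,
       64.68635036, -3.23684282]), 'dq': array([ 5.24897525e-02,  5.03704854e-02, -7.96611883e-05,  7.45419084e-02,
        1.30122345e-02,  2.15485679e-02, -3.84169580e-02]), 'joint_torque': array([ 1.05259678e-04, -7.65770102e+01,  2.25042209e+00, -2.85970134e+01,
        1.53853535e-02,  1.27011284e-02,  3.96600547e-05]), 'tcp_pos': array([ 0.1869769 , -0.64811516,  0.23043601]), 'orientation': array([-1.79904678e+02,  2.88708577e-03,  1.60928214e+01]), 'wrist_force': array([-0.06330592, -1.30534076, -0.11481699]), 'moment': array([ 0.03154516, -0.00796795,  0.03488861]), 'grip_force': 0.0, 'finger_gap': 0.9982134476661413}
scene holder [([0.637, -0.112, 0.011], 0.85)]
scene fork_mouth [([0.639, -0.118, 0.012], 0.71)]
scene pin [([0.565, -0.427, 0.027], 0.49)]
scene rest [([0.582, 0.116, 0.033], 0.8)]
scene cap [([0.602, -0.122, 0.112], 0.91), ([0.558, -0.267, 0.024], 0.9), ([0.469, -0.092, 0.025], 0.68), ([0.638, -0.113, 0.011], 0.41)]
scene basins [([0.561, 0.52, 0.063], 0.87)
[... 221 characters left out ...]
45, 0.8383, -0.0142], [0.6545, -0.436, -0.6177], [-0.524, 0.3274, -0.7863]], 't': [-0.3478, -0.3491, 1.5901]}
side holder [([0.606, -0.133, 0.01], 0.77)]
side fork_mouth [([0.605, -0.133, 0.012], 0.61)]
side pin [([0.562, 0.121, 0.059], 0.55)]
side rest [([0.763, -0.057, 0.008], 0.28)]
side cap [([0.595, -0.128, 0.104], 0.79), ([0.551, -0.265, 0.027], 0.6)]
side basins [([0.573, 0.535, 0.068], 0.61)]
side peg_clamp [([0.763, -0.057, 0.008], 0.72)]
side brush [([0.549, -0.436, 0.028], 0.76)]
side {'K': [[379.1314, 0.0, 278.7278], [0.0, 379.1314, 207.1964], [0.0, 0.0, 1.0]], 'R': [[0.9105, -0.4135, -0.002], [-0.3032, -0.6644, -0.6832], [0.2812, 0.6226, -0.7303]], 't': [-0.5644, 0.2708, 1.036]}
```

View pics/scene0.png

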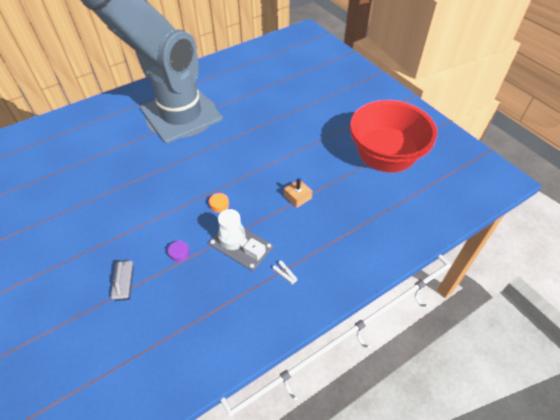

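View pics/side0.png

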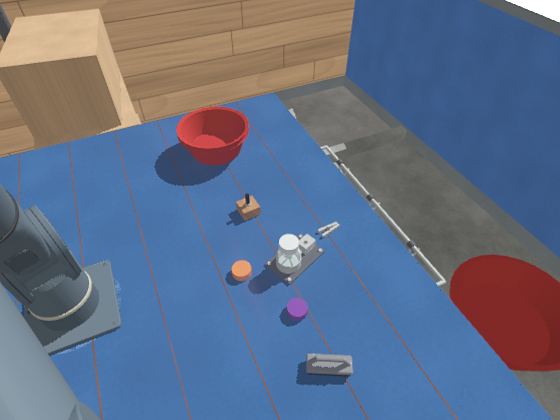

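```bash
cat > h.py <<'E'
from plant import read_state, eyes, arm, finder
import cv2, numpy as np
from scipy.spatial.transform import Rotation as Ro
def R_of(s): return Ro.from_euler('xyz',s["orientation"],degrees=True).as_matrix()
def to_tool(target,yaw=None,s=None):
    "shift in mm in tool axes (and turn rotvec deg) from the present measured pose to target with tool down at yaw"
    s=s or read_state(); R=R_of(s); d=R.T@(np.array(target)-s["tcp_pos"])*1000; out=[np.round(d,1).tolist()]
    if yaw is not None:
        G=Ro.from_euler('xyz',[180,0,yaw],degrees=True).as_matrix(); out.append(np.round(Ro.from_matrix(R.T@G).as_rotvec(degrees=True),2).tolist())
    return out
def wrist():
    s=read_state(); im=eyes.grab_frame("wrist"); k=eyes.get_calibration("wrist")
    H=k["hand_eye"]; T=np.eye(4); T[:3,:3]=R_of(s); T[:3,3]=s["tcp_pos"]; C=T@H
    return im,k["K"],C[:3,:3].T,-C[:3,:3].T@C[:3,3],s
def proj(K,R,t,X):
    p=(np.atleast_2d(X)@R.T+t)@K.T; return p[:,:2]/p[:,2:]
def ray_z(K,R,t,uv,z):
    d=R.T@np.linalg.inv(K)@np.array([uv[0],uv[1],1.]); c=-R.T@t; return c+d*(z-c[2])/d[2]
E
python3 - <<'E'
from h import *
k=eyes.get_calibration("wrist"); print(np.round(k["K"],1).tolist(),np.round(k["hand_eye"],4).tolist())
im=cv2.imread("pics/scene0.png")[165:290,160:330]; cv2.imwrite("pics/crop1.png",cv2.resize(im,None,fx=4.5,fy=4.5,interpolation=cv2.INTER_CUBIC))
print(to_tool([0.57,0.0,0.30],0))
E
```

```text
[[340.9, 0.0, 279.6], [0.0, 340.9, 213.1], [0.0, 0.0, 1.0]] [[-0.0006, -0.9572, -0.2894, 0.0739], [1.0, -0.0005, -0.0005, 0.0005], [0.0003, -0.2894, 0.9572, -0.1425], [0.0, 0.0, 0.0, 1.0]]
[[547.7, -517.1, -68.7], [-0.0, -0.0, 16.09]]
```

View pics/crop1.png

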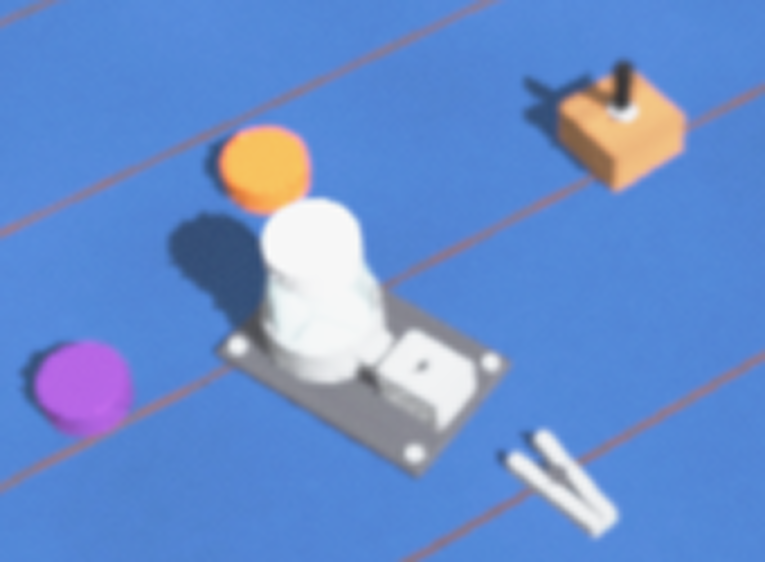

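The cap look-alikes are orange (scene pixel 219,203), purple (179,250) and silver-white on the jar (230,218). The enlarged crop shows the last one is metallic and sits on the jar in the holder, so it is the aluminium cap. There is only one pin, with a black grip, standing in the wooden rest at (298,184). Now I'll move to a viewpoint over the rest and holder.

```bash
python3 -m creep '[{"dx":28,"dy":-26,"dz":-3},{"dx":56,"dy":-52,"dz":-7},{"dx":84,"dy":-78,"dz":-11},{"dx":112,"dy":-105,"dz":-14},{"dx":140,"dy":-131,"dz":-17},{"dx":168,"dy":-157,"dz":-21},{"dx":196,"dy":-184,"dz":-24},{"dx":224,"dy":-211,"dz":-28}]'
python3 -m creep '[{"dx":28,"dy":-26,"dz":-3,"wz":2},{"dx":56,"dy":-52,"dz":-7,"wz":4},{"dx":84,"dy":-78,"dz":-11,"wz":6},{"dx":112,"dy":-105,"dz":-14,"wz":8},{"dx":140,"dy":-131,"dz":-17,"wz":10},{"dx":168,"dy":-157,"dz":-21,"wz":12},{"dx":196,"dy":-184,"dz":-24,"wz":14},{"dx":224,"dy":-211,"dz":-28,"wz":16}]'
python3 - <<'E'
from h import *
print(to_tool([0.57,0.0,0.30],0))
E
```

```text
[[547.7, -517.1, -68.7], [-0.0, -0.0, 16.09]]schema error: expected keys dx, dy, dz, wx, wy, wz
schema error: expected keys dx, dy, dz, wx, wy, wz
```

```bash
python3 -m creep '[{"dx":56,"dy":-52,"dz":-7,"wx":0,"wy":0,"wz":0},{"dx":112,"dy":-105,"dz":-14,"wx":0,"wy":0,"wz":0},{"dx":168,"dy":-157,"dz":-21,"wx":0,"wy":0,"wz":0},{"dx":224,"dy":-211,"dz":-28,"wx":0,"wy":0,"wz":0},{"dx":224,"dy":-211,"dz":-28,"wx":0,"wy":0,"wz":0},{"dx":224,"dy":-211,"dz":-28,"wx":0,"wy":0,"wz":0},{"dx":224,"dy":-211,"dz":-28,"wx":0,"wy":0,"wz":0},{"dx":224,"dy":-211,"dz":-28,"wx":0,"wy":0,"wz":0}]'
python3 - <<'E'
from h import *
print(to_tool([0.57,0.0,0.30],0))
E
```

```text
time: 1.57
tcp_pos: [0.3471, -0.3787, 0.2601]
orientation: [-180.0, -0.1, 16.4]
wrist_force: [0.2, -1.3, -0.7]
finger_gap: 0.998
grip_force: 0.0
[[320.9, -300.3, -38.9], [-0.06, -0.13, 16.41]]
```

```bash
python3 -m creep '[{"dx":321,"dy":-300,"dz":-39,"wx":0,"wy":0,"wz":5},{"dx":321,"dy":-300,"dz":-39,"wx":0,"wy":0,"wz":10},{"dx":321,"dy":-300,"dz":-39,"wx":0,"wy":0,"wz":16},{"dx":321,"dy":-300,"dz":-39,"wx":0,"wy":0,"wz":16},{"dx":321,"dy":-300,"dz":-39,"wx":0,"wy":0,"wz":16},{"dx":321,"dy":-300,"dz":-39,"wx":0,"wy":0,"wz":16},{"dx":321,"dy":-300,"dz":-39,"wx":0,"wy":0,"wz":16},{"dx":321,"dy":-300,"dz":-39,"wx":0,"wy":0,"wz":16}]'
python3 - <<'E'
from h import *
print(to_tool([0.57,0.0,0.30],0))
E
```

```text
time: 2.23
tcp_pos: [0.5143, -0.0976, 0.2892]
orientation: [180.0, -0.0, 0.1]
wrist_force: [1.4, -1.4, 0.5]
finger_gap: 0.997
grip_force: 0.0
[[55.9, -97.5, -10.7], [0.01, -0.04, 0.08]]
```

```bash
python3 -m creep '[{"dx":48,"dy":-88,"dz":-10,"wx":0,"wy":0,"wz":0},{"dx":48,"dy":-88,"dz":-10,"wx":0,"wy":0,"wz":0},{"dx":48,"dy":-88,"dz":-10,"wx":0,"wy":0,"wz":0},{"dx":48,"dy":-88,"dz":-10,"wx":0,"wy":0,"wz":0},{"dx":48,"dy":-88,"dz":-10,"wx":0,"wy":0,"wz":0}]'
python3 - <<'E'
from h import *
im,K,R,t,s=wrist(); print(s["tcp_pos"])
cv2.imwrite("pics/w1.png",im[:,:,::-1])
for n in ("holder","fork_mouth","pin","rest","cap"):
    print(n,[(np.round(d["position"],3).tolist(),round(d["p"],2)) for d in finder.recognise(n,"wrist")[:3]])
cv2.imwrite("pics/w1b.png",cv2.resize(im[:,:,::-1],(800,600),interpolation=cv2.INTER_CUBIC))
np.savez("w1.npz",im=im,K=K,R=R,t=t)
E
```

```text
time: 2.65
tcp_pos: [0.5616, -0.0106, 0.2985]
orientation: [180.0, 0.0, 0.2]
wrist_force: [-0.6, -0.5, 0.4]
finger_gap: 1.004
grip_force: 0.0
[ 0.56160138 -0.010565    0.29850266]
holder []
fork_mouth [([0.645, -0.087, 0.005], 0.85)]
pin [([0.569, 0.126, 0.067], 0.76), ([0.617, -0.091, 0.039], 0.21)]
rest [([0.573, 0.122, 0.036], 0.89)]
cap [([0.466, -0.084, 0.023], 0.85), ([0.597, -0.119, 0.11], 0.6), ([0.649, -0.09, 0.005], 0.54)]
```

View pics/w1b.png

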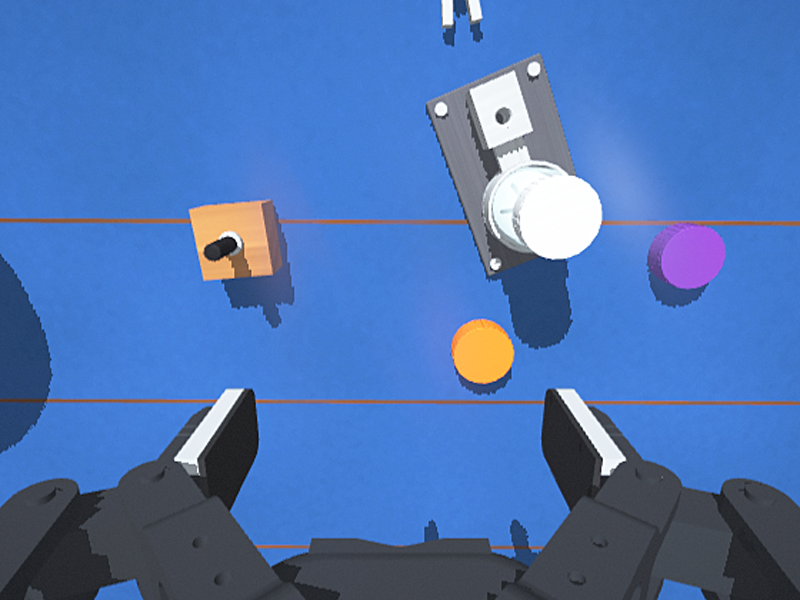

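Run:
```python
from h import *
d=np.load("w1.npz"); im=d["im"];K,R,t=d["K"],d["R"],d["t"]; f=.7
def at(u,v,z): return np.round(ray_z(K,R,t,(u*f,v*f),z),4)
# sub-pixel: hole (dark blob in white), cap top ellipse
g=cv2.cvtColor(im,cv2.COLOR_RGB2GRAY)
w=(g[60:110,325:375]<150); 
y,x=np.mgrid[60:110,325:375]; 
m=((x-352.8)**2+(y-81)**2<8**2)&(g[60:110,325:375]<170); hc=(x[m].mean(),y[m].mean(),m.sum()); print("hole px",hc)
H=ray_z(K,R,t,hc[:2],.0375); print("hole",H)
m=(np.min(im,2)>225).astype(np.uint8); m[:120]=0; m[:, :355]=0; n,l,st,c=cv2.connectedComponentsWithStats(m); i=1+np.argmax(st[1:,4]); cs,_=cv2.findContours((l==i).astype(np.uint8),0,1); 
e=cv2.fitEllipse(max(cs,key=len)); print("cap px",e, st[i]); C=ray_z(K,R,t,e[0],.110); print("cap",C)
C2=at(557,217,.110); print("cap eye",C2)
v=H-C; print("dist",np.hypot(*v[:2]),"yaw",np.degrees(np.arctan2(v[1],v[0])))
# pin: grip top dark
b=(np.max(im[150:200,130:180],2)<60).astype(np.uint8); ys,xs=np.nonzero(b); print("grip px",xs.min()+130,xs.max()+130,ys.min()+150,ys.max()+150)
print("grip top eye",at(213,249,.081),"collar eye",at(231,243,.041))
# rest top corners
for u,v_ in ((190,208),(271,200),(203,280),(274,275)): print(at(u,v_,.036))
# bolts
for c_ in ("scene",):
    k=eyes.get_calibration(c_); print("scene hole",ray_z(k["K"],k["R"],k["t"],(253.8,246.3),.038),"cap",ray_z(k["K"],k["R"],k["t"],(229.3,218.0),.110), "grip top",ray_z(k["K"],k["R"],k["t"],(298.6,179.8),.081))
```

```text
hole px (np.float64(351.531914893617), np.float64(80.6063829787234), np.int64(94))
hole [ 0.66692253 -0.09010122  0.0375    ]
cap px ((388.071044921875, 147.853271484375), (56.39243698120117, 71.79338836669922), 133.3824005126953) [ 355  120   66   61 3119]
cap [ 0.60116235 -0.11475449  0.11      ]
cap eye [ 0.5973 -0.1169  0.11  ]
dist 0.07022951109742856 yaw 20.550852627998392
grip px 143 165 166 181
grip top eye [0.5694 0.1283 0.081 ] collar eye [0.5672 0.1284 0.041 ]
[0.5951 0.1609 0.036 ]
[0.6017 0.094  0.036 ]
[0.5343 0.1572 0.036 ]
[0.5389 0.0961 0.036 ]
scene hole [ 0.66801503 -0.09104015  0.038     ] cap [ 0.59664437 -0.12011489  0.11      ] grip top [0.56615077 0.12875522 0.081     ]
```

Run:
```python
from h import *
s=read_state(); print(s["joint_pos"]); print(to_tool([0.568,0.128,0.16],21))
```

```text
[  2.03417319  20.16670626  -7.91672876  93.61612725   2.99254792
  66.4198971  -96.62925314]
[[6.8, -140.9, 138.8], [0.02, -0.0, -21.03]]
```

```bash
python3 -m creep '[{"dx":7,"dy":-35,"dz":15,"wx":0,"wy":0,"wz":-6},{"dx":7,"dy":-70,"dz":35,"wx":0,"wy":0,"wz":-12},{"dx":7,"dy":-105,"dz":55,"wx":0,"wy":0,"wz":-18},{"dx":7,"dy":-141,"dz":75,"wx":0,"wy":0,"wz":-21},{"dx":7,"dy":-141,"dz":105,"wx":0,"wy":0,"wz":-21},{"dx":7,"dy":-141,"dz":119,"wx":0,"wy":0,"wz":-21},{"dx":7,"dy":-141,"dz":119,"wx":0,"wy":0,"wz":-21},{"dx":7,"dy":-141,"dz":119,"wx":0,"wy":0,"wz":-21}]'
python3 - <<'E'
from h import *
im,K,R,t,s=wrist(); print(s["tcp_pos"],s["orientation"])
for X in ([.568,.128,.041],[.568,.128,.081]): print(proj(K,R,t,X)*800/560)
cv2.imwrite("pics/w2.png",cv2.resize(im[:,:,::-1],(800,600),interpolation=cv2.INTER_CUBIC)); np.savez("w2.npz",im=im,K=K,R=R,t=t)
print(to_tool([0.568,0.128,0.049],21))
E
```

```text
time: 3.62
tcp_pos: [0.5681, 0.1286, 0.1795]
orientation: [180.0, 0.1, 21.0]
wrist_force: [0.5, 0.1, 0.4]
finger_gap: 1.004
grip_force: 0.0
[0.56808888 0.12860542 0.17952629] [1.79989724e+02 7.49153287e-02 2.10229185e+01]
[[399.58282523 286.75585851]]
[[399.60470137 306.52806153]]
[[-1.1, 0.4, 131.6], [0.02, -0.04, 0.01]]
```

View pics/w2.png

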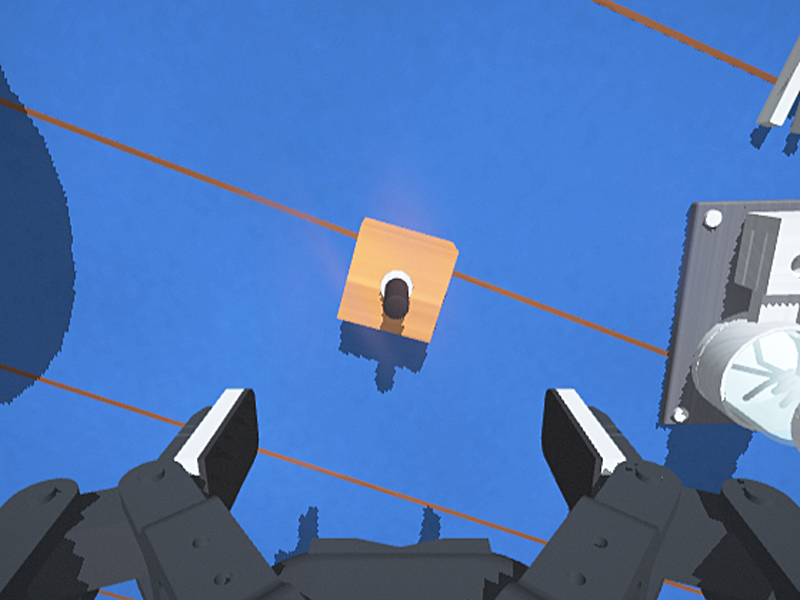

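The wrist image shows the pin's black grip top at (397,304), within about 1 mm of where I predicted it, with the fingers straddling it. I'll descend and grip.

```bash
python3 -m creep '[{"dx":0,"dy":-1,"dz":40,"wx":0,"wy":0,"wz":0},{"dx":0,"dy":-1,"dz":75,"wx":0,"wy":0,"wz":0},{"dx":0,"dy":-1,"dz":105,"wx":0,"wy":0,"wz":0},{"dx":0,"dy":-1,"dz":122,"wx":0,"wy":0,"wz":0},{"dx":0,"dy":-1,"dz":130,"wx":0,"wy":0,"wz":0},{"dx":0,"dy":-1,"dz":131,"wx":0,"wy":0,"wz":0},{"dx":0,"dy":-1,"dz":131,"wx":0,"wy":0,"wz":0},{"dx":0,"dy":-1,"dz":131,"wx":0,"wy":0,"wz":0}]'
python3 -m creep '[{"dx":0,"dy":0,"dz":0,"wx":0,"wy":0,"wz":0},{"dx":0,"dy":0,"dz":0,"wx":0,"wy":0,"wz":0},{"dx":0,"dy":0,"dz":0,"wx":0,"wy":0,"wz":0},{"dx":0,"dy":0,"dz":0,"wx":0,"wy":0,"wz":0},{"dx":0,"dy":0,"dz":0,"wx":0,"wy":0,"wz":0},{"dx":0,"dy":0,"dz":0,"wx":0,"wy":0,"wz":0},{"dx":0,"dy":0,"dz":0,"wx":0,"wy":0,"wz":0},{"dx":0,"dy":0,"dz":0,"wx":0,"wy":0,"wz":0}]' 0 60
```

```text
time: 4.33
tcp_pos: [0.5692, 0.1306, 0.0505]
orientation: [180.0, -0.2, 21.1]
wrist_force: [-0.7, -0.3, -0.1]
finger_gap: 1.0
grip_force: 0.0
time: 5.0
tcp_pos: [0.5679, 0.1305, 0.0489]
orientation: [180.0, -0.0, 21.1]
wrist_force: [-1.1, 0.2, 4.1]
finger_gap: 0.143
grip_force: 58.4
```

```bash
python3 -m creep '[{"dx":0,"dy":0,"dz":-10,"wx":0,"wy":0,"wz":0},{"dx":0,"dy":0,"dz":-25,"wx":0,"wy":0,"wz":0},{"dx":0,"dy":0,"dz":-45,"wx":0,"wy":0,"wz":0},{"dx":0,"dy":0,"dz":-60,"wx":0,"wy":0,"wz":0},{"dx":0,"dy":0,"dz":-65,"wx":0,"wy":0,"wz":0},{"dx":0,"dy":0,"dz":-65,"wx":0,"wy":0,"wz":0},{"dx":0,"dy":0,"dz":-65,"wx":0,"wy":0,"wz":0}]'
python3 - <<'E'
from h import *
print(to_tool([0.667,-0.090,0.112],21),read_state()["finger_gap"])
E
```

```text
time: 5.58
tcp_pos: [0.5677, 0.1303, 0.1135]
orientation: [180.0, 0.0, 21.1]
wrist_force: [0.4, -0.2, -1.2]
finger_gap: 0.144
grip_force: 58.4
[[13.4, 241.3, 1.5], [0.0, 0.01, 0.08]] 0.14404053466224664
```

```bash
python3 -m creep '[{"dx":2,"dy":30,"dz":1,"wx":0,"wy":0,"wz":0},{"dx":4,"dy":70,"dz":1,"wx":0,"wy":0,"wz":0},{"dx":6,"dy":110,"dz":1,"wx":0,"wy":0,"wz":0},{"dx":8,"dy":150,"dz":1,"wx":0,"wy":0,"wz":0},{"dx":10,"dy":190,"dz":1,"wx":0,"wy":0,"wz":0},{"dx":12,"dy":220,"dz":1,"wx":0,"wy":0,"wz":0},{"dx":13,"dy":236,"dz":1,"wx":0,"wy":0,"wz":0},{"dx":13,"dy":241,"dz":1,"wx":0,"wy":0,"wz":0}]'
python3 -m creep '[{"dx":0,"dy":0,"dz":0,"wx":0,"wy":0,"wz":0},{"dx":0,"dy":0,"dz":0,"wx":0,"wy":0,"wz":0},{"dx":0,"dy":0,"dz":0,"wx":0,"wy":0,"wz":0}]'
python3 - <<'E'
from h import *
im,K,R,t,s=wrist(); print(s["tcp_pos"],s["orientation"])
T=R_of(s); tc=s["tcp_pos"]
sc=800/240; x0,y0=160,110
h=np.array([.667,-.090,.038]); print("pred hole crop",(proj(K,R,t,h)-[x0,y0])*sc, "pred tip", (proj(K,R,t,tc-[0,0,.041])-[x0,y0])*sc,"collar",(proj(K,R,t,tc-[0,0,.013])-[x0,y0])*sc)
cv2.imwrite("pics/w3.png",cv2.resize(im[y0:y0+180,x0:x0+240,::-1],(800,600),interpolation=cv2.INTER_CUBIC)); np.savez("w3.npz",im=im,K=K,R=R,t=t)
E
```

```text
time: 6.25
tcp_pos: [0.6666, -0.094, 0.1109]
orientation: [180.0, 0.1, 20.8]
wrist_force: [1.1, 0.0, -1.5]
finger_gap: 0.142
grip_force: 58.6
time: 6.5
tcp_pos: [0.6661, -0.0869, 0.1124]
orientation: [-179.9, 0.0, 21.3]
wrist_force: [-1.1, -0.4, -0.1]
finger_gap: 0.147
grip_force: 58.6
[ 0.6661398  -0.08693451  0.11238399] [-1.79901607e+02  1.80720493e-02  2.12551202e+01]
pred hole crop [[412.89164083 384.25913254]] pred tip [[396.5549577  444.93345596]] collar [[395.86445102 515.03448059]]
```

View pics/w3.png

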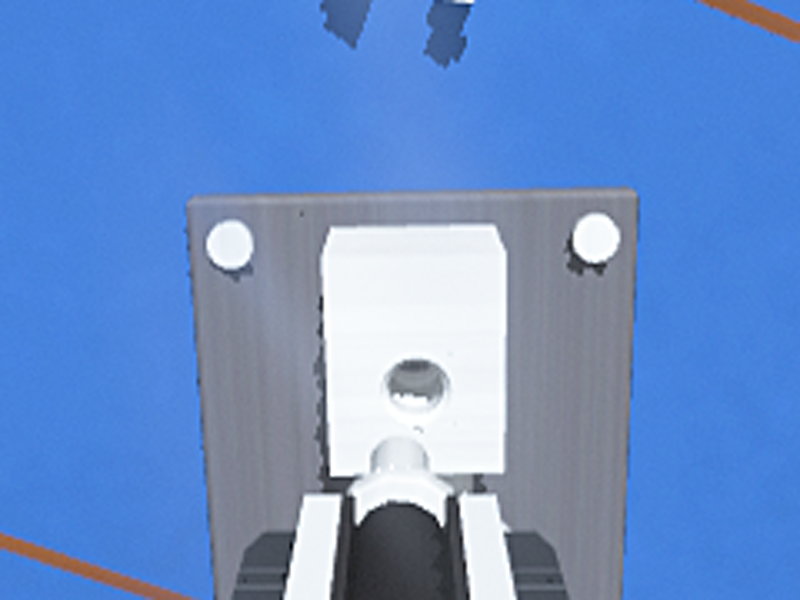

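```bash
python3 -m creep '[{"dx":0,"dy":0,"dz":0,"wx":0,"wy":0,"wz":0},{"dx":0,"dy":0,"dz":0,"wx":0,"wy":0,"wz":0},{"dx":0,"dy":0,"dz":0,"wx":0,"wy":0,"wz":0}]'
python3 - <<'E'
from h import *
im,K,R,t,s=wrist(); print(s["tcp_pos"],s["orientation"])
T=R_of(s); tc=s["tcp_pos"]; np.savez("w4.npz",im=im,K=K,R=R,t=t,tc=tc,T=T)
sc=8; x0,y0=235,190
def mk(dx):
    b=cv2.resize(im[y0:y0+75,x0:x0+50,::-1],None,fx=sc,fy=sc,interpolation=cv2.INTER_CUBIC)
    def circ(c,r,col,tool=False):
        a=np.linspace(0,2*np.pi,60); P=c+np.c_[r*np.cos(a),r*np.sin(a),0*a]
        cv2.polylines(b,[np.int32(((proj(K,R,t,P)-[x0,y0]+.5)*sc))],True,col,1,16)
    o=T@np.array([dx,.0007,0]); 
    for z,r,c in ((-.0409,.003,(0,0,255)),(-.0409,.004,(0,140,255)),(-.0369,.005,(0,255,0)),(-.0129,.01,(255,0,255)),(-.0079,.01,(255,0,0))): circ(tc+o+[0,0,z],r,c)
    circ(np.array([.667,-.090,.038]),.00725,(0,0,255)); circ(np.array([.667,-.090,.0365]),.00575,(0,255,0))
    return b
cv2.imwrite("pics/w4.png",np.hstack([mk(0),mk(-.0015)]))
E
```

```text
time: 6.8
tcp_pos: [0.6667, -0.089, 0.1129]
orientation: [180.0, -0.0, 21.1]
wrist_force: [-1.2, -0.5, -0.5]
finger_gap: 0.141
grip_force: 58.6
[ 0.6666861  -0.08896832  0.11290467] [ 1.79998665e+02 -1.28970960e-02  2.11473247e+01]
```

View pics/w4.png

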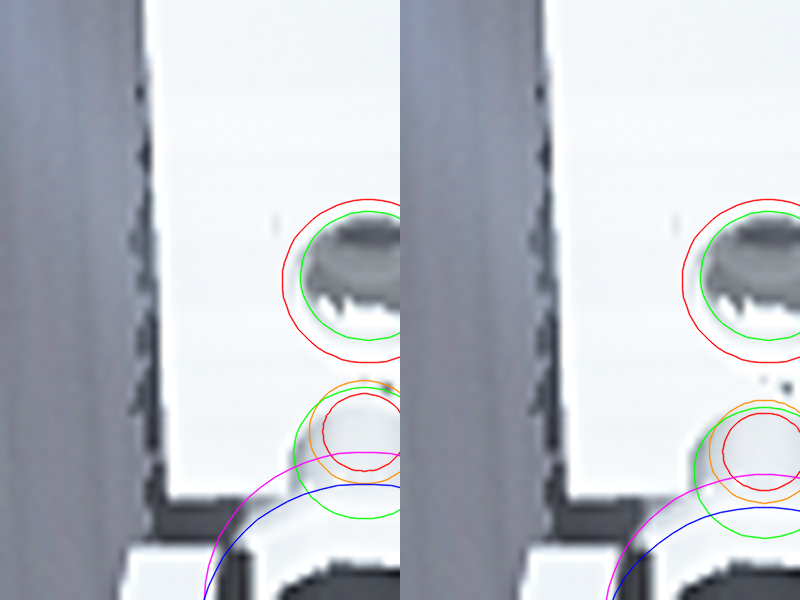

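The overlay shows the hole where I predicted it, to within about 0.5 mm. The pin sits about 1.5 mm back (tool −x) and about 1 mm along +y in the fingers. I'll correct for that and descend.

```bash
python3 -m creep '[{"dx":1.5,"dy":0.5,"dz":10,"wx":0,"wy":0,"wz":0},{"dx":1.5,"dy":0.5,"dz":22,"wx":0,"wy":0,"wz":0},{"dx":1.5,"dy":0.5,"dz":30,"wx":0,"wy":0,"wz":0},{"dx":1.5,"dy":0.5,"dz":30,"wx":0,"wy":0,"wz":0},{"dx":1.5,"dy":0.5,"dz":30,"wx":0,"wy":0,"wz":0},{"dx":1.5,"dy":0.5,"dz":33,"wx":0,"wy":0,"wz":0},{"dx":1.5,"dy":0.5,"dz":36,"wx":0,"wy":0,"wz":0},{"dx":1.5,"dy":0.5,"dz":38,"wx":0,"wy":0,"wz":0}]'
python3 -m creep '[{"dx":0,"dy":0,"dz":1,"wx":0,"wy":0,"wz":0},{"dx":0,"dy":0,"dz":3,"wx":0,"wy":0,"wz":0},{"dx":0,"dy":0,"dz":4,"wx":0,"wy":0,"wz":0},{"dx":0,"dy":0,"dz":4,"wx":0,"wy":0,"wz":0}]'
python3 - <<'E'
from h import *
print(to_tool([.6683,-.0889,.051],21), read_state()["moment"])
E
```

```text
time: 7.52
tcp_pos: [0.6683, -0.0898, 0.0747]
orientation: [180.0, -0.0, 21.1]
wrist_force: [-0.8, -0.2, 0.3]
finger_gap: 0.146
grip_force: 58.6
time: 7.85
tcp_pos: [0.668, -0.0898, 0.0704]
orientation: [-180.0, 0.0, 21.1]
wrist_force: [-1.2, -0.9, -1.5]
finger_gap: 0.146
grip_force: 58.6
[[0.6, -0.7, 19.4], [-0.01, 0.03, 0.08]] [-0.04568606  0.33079898 -0.03791318]
```

```bash
python3 -m creep '[{"dx":0,"dy":0,"dz":3,"wx":0,"wy":0,"wz":0},{"dx":0,"dy":0,"dz":6,"wx":0,"wy":0,"wz":0},{"dx":0,"dy":0,"dz":9,"wx":0,"wy":0,"wz":0},{"dx":0,"dy":0,"dz":12,"wx":0,"wy":0,"wz":0},{"dx":0,"dy":0,"dz":15,"wx":0,"wy":0,"wz":0},{"dx":0,"dy":0,"dz":17,"wx":0,"wy":0,"wz":0},{"dx":0,"dy":0,"dz":18,"wx":0,"wy":0,"wz":0},{"dx":0,"dy":0,"dz":18,"wx":0,"wy":0,"wz":0}]'
```

```text
time: 8.52
tcp_pos: [0.668, -0.0897, 0.0523]
orientation: [-180.0, 0.0, 21.1]
wrist_force: [-1.8, -0.8, -2.9]
finger_gap: 0.144
grip_force: 58.5
```

```bash
python3 -m creep '[{"dx":0,"dy":0,"dz":1,"wx":0,"wy":0,"wz":0},{"dx":0,"dy":0,"dz":2,"wx":0,"wy":0,"wz":0},{"dx":0,"dy":0,"dz":2,"wx":0,"wy":0,"wz":0},{"dx":0,"dy":0,"dz":2,"wx":0,"wy":0,"wz":0}]'
```

```text
time: 8.85
tcp_pos: [0.6681, -0.0897, 0.051]
orientation: [180.0, 0.0, 21.1]
wrist_force: [-5.3, -1.6, 3.6]
finger_gap: 0.145
grip_force: 59.2
```

```bash
python3 -m creep '[{"dx":0,"dy":0,"dz":1,"wx":0,"wy":0,"wz":0},{"dx":0,"dy":0,"dz":1.5,"wx":0,"wy":0,"wz":0},{"dx":0,"dy":0,"dz":1.5,"wx":0,"wy":0,"wz":0},{"dx":0,"dy":0,"dz":1.5,"wx":0,"wy":0,"wz":0}]'
```

```text
time: 9.18
tcp_pos: [0.6682, -0.0898, 0.0509]
orientation: [180.0, -0.0, 21.1]
wrist_force: [-8.9, -1.2, 16.4]
finger_gap: 0.141
grip_force: 60.5
```

```bash
python3 -m creep '[{"dx":0,"dy":0,"dz":0,"wx":0,"wy":0,"wz":0},{"dx":0,"dy":0,"dz":0,"wx":0,"wy":0,"wz":0},{"dx":0,"dy":0,"dz":0,"wx":0,"wy":0,"wz":0},{"dx":0,"dy":0,"dz":0,"wx":0,"wy":0,"wz":0},{"dx":0,"dy":0,"dz":-1,"wx":0,"wy":0,"wz":0},{"dx":0,"dy":0,"dz":-1,"wx":0,"wy":0,"wz":0}]' 1
python3 -m creep '[{"dx":0,"dy":0,"dz":-20,"wx":0,"wy":0,"wz":0},{"dx":0,"dy":0,"dz":-55,"wx":0,"wy":0,"wz":0},{"dx":0,"dy":0,"dz":-95,"wx":0,"wy":0,"wz":0},{"dx":0,"dy":0,"dz":-130,"wx":0,"wy":0,"wz":0},{"dx":0,"dy":0,"dz":-150,"wx":0,"wy":0,"wz":0},{"dx":0,"dy":0,"dz":-150,"wx":0,"wy":0,"wz":0},{"dx":0,"dy":0,"dz":-150,"wx":0,"wy":0,"wz":0},{"dx":0,"dy":0,"dz":-150,"wx":0,"wy":0,"wz":0}]'
python3 - <<'E'
from h import *
im,K,R,t,s=wrist(); print(s["tcp_pos"],s["joint_pos"]); np.savez("w5.npz",im=im,K=K,R=R,t=t)
for X in ([.597,-.117,.11],[.667,-.0905,.083],[.667,-.0905,.043]): print(proj(K,R,t,X)*800/560)
cv2.imwrite("pics/w5.png",cv2.resize(im[:,:,::-1],(800,600),interpolation=cv2.INTER_CUBIC))
print(to_tool([.597,-.117,.16],-20))
E
```

```text
time: 9.68
tcp_pos: [0.6686, -0.0895, 0.0502]
orientation: [-180.0, -0.0, 21.1]
wrist_force: [0.1, 0.2, -0.8]
finger_gap: 0.97
grip_force: 0.0
time: 10.35
tcp_pos: [0.6678, -0.0897, 0.1993]
orientation: [-180.0, 0.1, 21.1]
wrist_force: [1.0, 0.0, -0.4]
finger_gap: 1.003
grip_force: 0.0
[ 0.66775947 -0.08965416  0.19927881] [ 11.94603788  34.72116862 -14.33597363  84.57165665   9.1951998
  61.9320013  -73.19081723]
[[398.89385036 444.15808003]]
[[399.70156718 298.32855113]]
[[399.71053971 280.69171112]]
[[-75.6, 0.2, 38.9], [-0.01, 0.13, 41.1]]
```

View pics/w5.png

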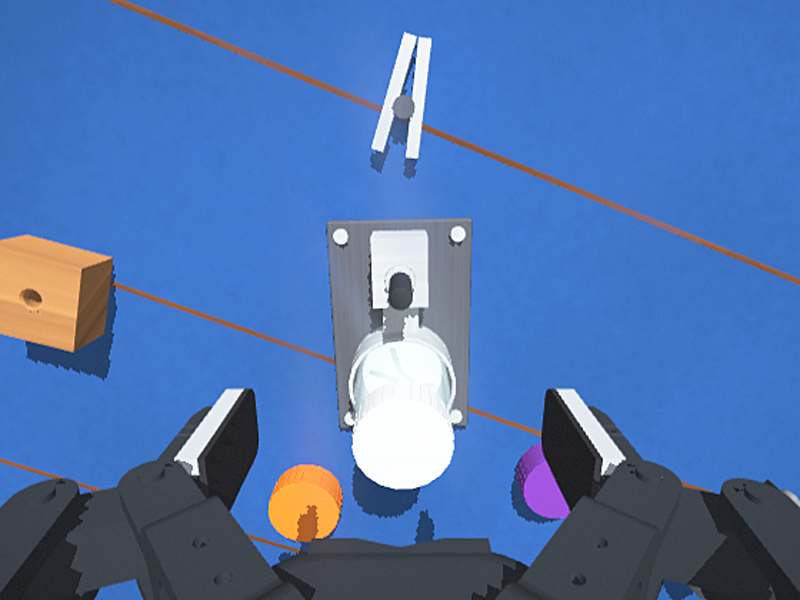

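Run:
```python
from h import *
from scipy.optimize import least_squares
d=np.load("w5.npz"); im=d["im"];K,R,t=d["K"],d["R"],d["t"]
m=(np.min(im,2)>150).astype(np.uint8)
pts=[]
for v in range(305,345):
    r=np.nonzero(m[v,240:330])[0]
    if len(r): pts+= [(240+r[0]-.5+.0,v),(240+r[-1]+.5,v)]
for u in range(262,304):
    r=np.nonzero(m[300:350,u])[0]
    if len(r): pts.append((u,300+r[-1]+.5))
P=np.array([ray_z(K,R,t,p,.110)[:2] for p in pts])
f=least_squares(lambda q:np.hypot(*(P-q[:2]).T)-.028,[.598,-.118],loss="soft_l1",f_scale=.0005)
g=least_squares(lambda q:np.hypot(*(P-q[:2]).T)-q[2],[.598,-.118,.028],loss="soft_l1",f_scale=.0005)
print(f.x,np.std(f.fun),g.x,np.std(g.fun))
v=np.array([.6672,-.0905])-f.x; print(np.hypot(*v)*1000,np.degrees(np.arctan2(v[1],v[0])))
print(to_tool([*f.x,.16],-20))
```

```text
[ 0.59727877 -0.11892487] 0.00030863660789454096 [ 0.5969974  -0.11904908  0.02774545] 0.00028573583100384274
75.47815495113427 22.123071353318462
[[-76.0, 2.1, 38.9], [-0.01, 0.13, 41.1]]
```

The pin is home, with its collar flat on the fork at (400,285). The fitted cap centre is (0.5975, −0.1187), which is 75 mm from the hole as specified. Now I'll go over the cap.

```bash
python3 -m creep '[{"dx":-25,"dy":1,"dz":5,"wx":0,"wy":0,"wz":7},{"dx":-55,"dy":2,"dz":10,"wx":0,"wy":0,"wz":14},{"dx":-70,"dy":2,"dz":15,"wx":0,"wy":0,"wz":21},{"dx":-76,"dy":2,"dz":20,"wx":0,"wy":0,"wz":28},{"dx":-76,"dy":2,"dz":25,"wx":0,"wy":0,"wz":35},{"dx":-76,"dy":2,"dz":30,"wx":0,"wy":0,"wz":41},{"dx":-76,"dy":2,"dz":35,"wx":0,"wy":0,"wz":41},{"dx":-76,"dy":2,"dz":39,"wx":0,"wy":0,"wz":41}]'
python3 -m creep '[{"dx":0,"dy":0,"dz":0,"wx":0,"wy":0,"wz":0},{"dx":0,"dy":0,"dz":0,"wx":0,"wy":0,"wz":0},{"dx":0,"dy":0,"dz":0,"wx":0,"wy":0,"wz":0},{"dx":0,"dy":0,"dz":0,"wx":0,"wy":0,"wz":0}]'
python3 - <<'E'
from h import *
print(to_tool([.5975,-.1187,.080],-20),read_state()["joint_pos"][6])
E
```

```text
time: 11.07
tcp_pos: [0.5975, -0.1186, 0.1596]
orientation: [180.0, 0.1, -19.7]
wrist_force: [0.7, 0.1, 0.0]
finger_gap: 1.004
grip_force: 0.0
time: 11.4
tcp_pos: [0.5982, -0.119, 0.1614]
orientation: [-180.0, -0.0, -19.9]
wrist_force: [0.1, 0.8, -0.7]
finger_gap: 1.004
grip_force: 0.0
[[-0.8, -0.0, 81.4], [-0.01, -0.02, 0.14]] -105.29654019355816
```

```bash
python3 -m creep '[{"dx":-0.5,"dy":0,"dz":25,"wx":0,"wy":0,"wz":0},{"dx":-0.5,"dy":0,"dz":50,"wx":0,"wy":0,"wz":0},{"dx":-0.5,"dy":0,"dz":70,"wx":0,"wy":0,"wz":0},{"dx":-0.5,"dy":0,"dz":79,"wx":0,"wy":0,"wz":0},{"dx":-0.5,"dy":0,"dz":81,"wx":0,"wy":0,"wz":0},{"dx":-0.5,"dy":0,"dz":81,"wx":0,"wy":0,"wz":0},{"dx":-0.5,"dy":0,"dz":81,"wx":0,"wy":0,"wz":0},{"dx":-0.5,"dy":0,"dz":81,"wx":0,"wy":0,"wz":0}]'
python3 -m creep '[{"dx":0,"dy":0,"dz":0,"wx":0,"wy":0,"wz":0},{"dx":0,"dy":0,"dz":0,"wx":0,"wy":0,"wz":0},{"dx":0,"dy":0,"dz":0,"wx":0,"wy":0,"wz":0},{"dx":0,"dy":0,"dz":0,"wx":0,"wy":0,"wz":0},{"dx":0,"dy":0,"dz":0,"wx":0,"wy":0,"wz":0},{"dx":0,"dy":0,"dz":0,"wx":0,"wy":0,"wz":0}]' 0 80
```

```text
time: 12.07
tcp_pos: [0.5985, -0.1189, 0.0815]
orientation: [-180.0, -0.1, -19.9]
wrist_force: [0.5, -0.9, 1.4]
finger_gap: 1.003
grip_force: 0.0
time: 12.57
tcp_pos: [0.598, -0.119, 0.0814]
orientation: [-180.0, -0.1, -19.9]
wrist_force: [-2.1, 0.2, 9.9]
finger_gap: 0.639
grip_force: 82.6
```

```bash
python3 -m creep '[{"dx":0,"dy":0,"dz":-0.2,"wx":0,"wy":0,"wz":-3},{"dx":0,"dy":0,"dz":-0.3,"wx":0,"wy":0,"wz":-6},{"dx":0,"dy":0,"dz":-0.5,"wx":0,"wy":0,"wz":-9},{"dx":0,"dy":0,"dz":-0.6,"wx":0,"wy":0,"wz":-12},{"dx":0,"dy":0,"dz":-0.7,"wx":0,"wy":0,"wz":-15},{"dx":0,"dy":0,"dz":-0.8,"wx":0,"wy":0,"wz":-18},{"dx":0,"dy":0,"dz":-0.9,"wx":0,"wy":0,"wz":-20},{"dx":0,"dy":0,"dz":-0.9,"wx":0,"wy":0,"wz":-20}]'
python3 -c "
from h import *
s=read_state();print(s['moment'],s['wrist_force'],s['orientation'])"
```

```text
time: 13.23
tcp_pos: [0.5979, -0.1188, 0.082]
orientation: [-180.0, -0.1, 0.2]
wrist_force: [-1.0, 0.4, 6.2]
finger_gap: 0.633
grip_force: 83.1
[ 0.11930437  0.25292067 -0.27271951] [-0.97792825  0.43672688  6.2121167 ] [-1.79995507e+02 -6.43355762e-02  1.74809007e-01]
```

```bash
python3 -m creep '[{"dx":0,"dy":0,"dz":-0.1,"wx":0,"wy":0,"wz":-3},{"dx":0,"dy":0,"dz":-0.3,"wx":0,"wy":0,"wz":-7},{"dx":0,"dy":0,"dz":-0.5,"wx":0,"wy":0,"wz":-11},{"dx":0,"dy":0,"dz":-0.7,"wx":0,"wy":0,"wz":-15},{"dx":0,"dy":0,"dz":-0.9,"wx":0,"wy":0,"wz":-19},{"dx":0,"dy":0,"dz":-1.1,"wx":0,"wy":0,"wz":-23},{"dx":0,"dy":0,"dz":-1.2,"wx":0,"wy":0,"wz":-26},{"dx":0,"dy":0,"dz":-1.2,"wx":0,"wy":0,"wz":-26}]'
python3 -c "
from h import *
s=read_state();print(s['moment'],s['wrist_force'],s['orientation'])"
python3 -m creep '[{"dx":0,"dy":0,"dz":-0.1,"wx":0,"wy":0,"wz":-3},{"dx":0,"dy":0,"dz":-0.3,"wx":0,"wy":0,"wz":-6},{"dx":0,"dy":0,"dz":-0.4,"wx":0,"wy":0,"wz":-9},{"dx":0,"dy":0,"dz":-0.5,"wx":0,"wy":0,"wz":-12},{"dx":0,"dy":0,"dz":-0.6,"wx":0,"wy":0,"wz":-15},{"dx":0,"dy":0,"dz":-0.7,"wx":0,"wy":0,"wz":-17},{"dx":0,"dy":0,"dz":-0.7,"wx":0,"wy":0,"wz":-18},{"dx":0,"dy":0,"dz":-0.7,"wx":0,"wy":0,"wz":-18}]'
python3 -c "
from h import *
s=read_state();print(s['moment'],s['wrist_force'],s['orientation'])"
```

```text
time: 13.9
tcp_pos: [0.5978, -0.1182, 0.0831]
orientation: [-180.0, -0.1, 26.3]
wrist_force: [-2.2, 1.6, 6.7]
finger_gap: 0.633
grip_force: 83.1
[ 0.43020126  0.47592665 -0.23233588] [-2.15048377  1.56948118  6.69579232] [-1.79986421e+02 -5.20365423e-02  2.62633131e+01]
time: 14.57
tcp_pos: [0.5975, -0.1179, 0.0838]
orientation: [-180.0, -0.0, 44.1]
wrist_force: [-4.2, 2.5, 7.1]
finger_gap: 0.634
grip_force: 83.2
[ 0.64753672  0.61791695 -0.34556853] [-4.15755787  2.48277144  7.1399012 ] [-1.79974158e+02 -3.99388652e-02  4.41448247e+01]
```

```bash
python3 -m creep '[{"dx":0,"dy":0,"dz":-0.1,"wx":0,"wy":0,"wz":-3},{"dx":0,"dy":0,"dz":-0.2,"wx":0,"wy":0,"wz":-6},{"dx":0,"dy":0,"dz":-0.4,"wx":0,"wy":0,"wz":-9},{"dx":0,"dy":0,"dz":-0.5,"wx":0,"wy":0,"wz":-12},{"dx":0,"dy":0,"dz":-0.5,"wx":0,"wy":0,"wz":-13},{"dx":0,"dy":0,"dz":-0.5,"wx":0,"wy":0,"wz":-13},{"dx":0,"dy":0,"dz":-0.5,"wx":0,"wy":0,"wz":-13}]'
python3 -c "
from h import *
s=read_state();print(s['moment'],s['wrist_force'],s['orientation'])"
```

```text
time: 15.15
tcp_pos: [0.5973, -0.1177, 0.0843]
orientation: [-180.0, -0.0, 57.1]
wrist_force: [-5.0, 4.5, 7.5]
finger_gap: 0.634
grip_force: 83.3
[ 0.76813205  0.86029589 -0.28975263] [-4.95417713  4.53722772  7.49339975] [-1.79958788e+02 -3.15401798e-02  5.70929389e+01]
```

```bash
python3 -m creep '[{"dx":0,"dy":0,"dz":-0.5,"wx":0,"wy":0,"wz":0},{"dx":0,"dy":0,"dz":-1,"wx":0,"wy":0,"wz":0},{"dx":0,"dy":0,"dz":-1.5,"wx":0,"wy":0,"wz":0},{"dx":0,"dy":0,"dz":-2,"wx":0,"wy":0,"wz":0},{"dx":0,"dy":0,"dz":-2,"wx":0,"wy":0,"wz":0}]'
python3 -c "
from h import *
s=read_state();print(s['moment'],s['wrist_force'],s['orientation'])"
```

```text
time: 15.57
tcp_pos: [0.5973, -0.118, 0.0851]
orientation: [-179.9, -0.0, 57.1]
wrist_force: [-1.4, 4.6, -4.8]
finger_gap: 0.635
grip_force: 85.0
[ 1.15562952  0.28393384 -0.26310608] [-1.43351483  4.59998841 -4.8382671 ] [-1.79927287e+02 -1.42040166e-02  5.71099973e+01]
```

```bash
python3 -m creep '[{"dx":0,"dy":0,"dz":0,"wx":0,"wy":0,"wz":-1.5},{"dx":0,"dy":0,"dz":0,"wx":0,"wy":0,"wz":-3},{"dx":0,"dy":0,"dz":0,"wx":0,"wy":0,"wz":-4},{"dx":0,"dy":0,"dz":0,"wx":0,"wy":0,"wz":-4}]'
python3 - <<'E'
from h import *
s=read_state();print(s['moment'],s['wrist_force'],s['orientation'],s["tcp_pos"])
im,K,R,t,s=wrist(); np.savez("w6.npz",im=im,K=K,R=R,t=t)
T=R_of(s)
tc=s["tcp_pos"]
a=np.linspace(0,2*np.pi,90)
b=cv2.resize(im[:,:,::-1],(800,600),interpolation=cv2.INTER_CUBIC)
for z,col in ((.110,(0,0,255)),(.1129,(0,255,0))):
    P=np.c_[tc[0]+.028*np.cos(a),tc[1]+.028*np.sin(a),a*0+z]; cv2.polylines(b,[np.int32(proj(K,R,t,P)*800/560)],True,col,1,16)
cv2.imwrite("pics/w6.png",b)
E
```

```text
time: 15.9
tcp_pos: [0.5972, -0.118, 0.0851]
orientation: [-179.9, -0.0, 61.2]
wrist_force: [-1.7, 5.7, -1.1]
finger_gap: 0.635
grip_force: 85.2
[ 1.20139413  0.41967763 -0.32582654] [-1.70072852  5.69471192 -1.13586286] [-1.79918406e+02 -2.08956553e-02  6.11705727e+01] [ 0.59719612 -0.11800817  0.08509525]
```

View pics/w6.png

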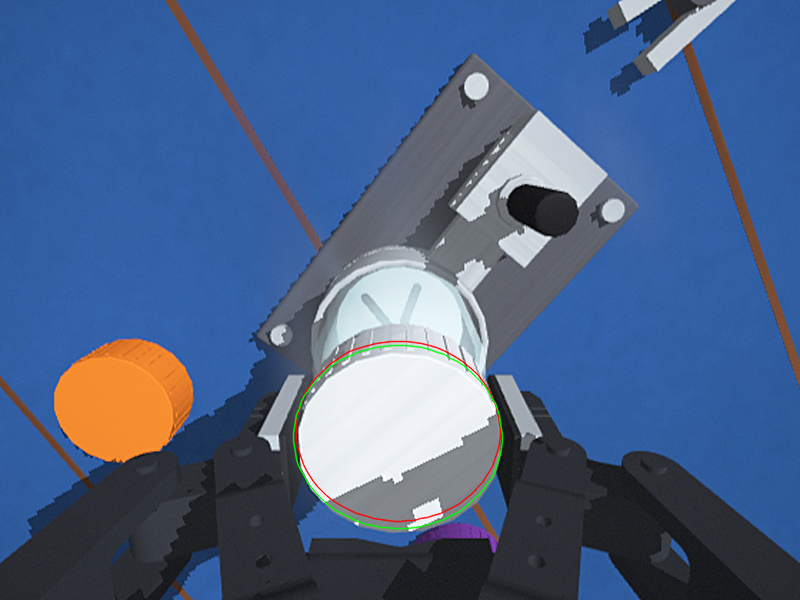

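```bash
python3 -m creep '[{"dx":0,"dy":0,"dz":-0.5,"wx":0,"wy":0,"wz":0},{"dx":0,"dy":0,"dz":-1,"wx":0,"wy":0,"wz":0},{"dx":0,"dy":0,"dz":-1.5,"wx":0,"wy":0,"wz":0},{"dx":0,"dy":0,"dz":-1.5,"wx":0,"wy":0,"wz":0},{"dx":0,"dy":0,"dz":-1.5,"wx":0,"wy":0,"wz":0}]'
python3 -c "
from h import *
s=read_state();print(s['moment'],s['wrist_force'],s['orientation'],s['tcp_pos'],s['joint_torque'])"
```

```text
time: 16.37
tcp_pos: [0.5973, -0.1183, 0.0867]
orientation: [-179.9, -0.0, 61.1]
wrist_force: [-2.2, 4.7, -3.1]
finger_gap: 0.639
grip_force: 85.3
[ 1.04052456  0.30367197 -0.28870859] [-2.22129876  4.70258693 -3.05617895] [-1.79946504e+02 -8.91868223e-03  6.11042469e+01] [ 0.59734615 -0.11826785  0.08669412] [  2.52615899 -75.96695423  -4.60716203 -23.23006511   1.47814259
  -0.11534934   0.21311254]
```

```bash
python3 -m creep '[{"dx":0,"dy":0,"dz":-1,"wx":0,"wy":0,"wz":0},{"dx":0,"dy":0,"dz":-2,"wx":0,"wy":0,"wz":0},{"dx":0,"dy":0,"dz":-3,"wx":0,"wy":0,"wz":0},{"dx":0,"dy":0,"dz":-4,"wx":0,"wy":0,"wz":0},{"dx":0,"dy":0,"dz":-4,"wx":0,"wy":0,"wz":0}]'
python3 -c "
from h import *
s=read_state();print(s['moment'],s['wrist_force'],s['orientation'],s['tcp_pos'])"
```

```text
time: 16.78
tcp_pos: [0.5981, -0.1194, 0.0916]
orientation: [179.9, 0.0, 61.1]
wrist_force: [-0.1, 1.5, 0.5]
finger_gap: 0.634
grip_force: 85.4
[ 0.28001639 -0.00590649  0.00380037] [-0.11458182  1.47133678  0.51909703] [1.79914463e+02 1.06822676e-02 6.10588342e+01] [ 0.5981455  -0.11942233  0.09157228]
```

It's free: the moment and force are both near zero. I'll lift straight up to about 2 cm above the mouth.

```bash
python3 -m creep '[{"dx":0,"dy":0,"dz":-4,"wx":0,"wy":0,"wz":0},{"dx":0,"dy":0,"dz":-10,"wx":0,"wy":0,"wz":0},{"dx":0,"dy":0,"dz":-16,"wx":0,"wy":0,"wz":0},{"dx":0,"dy":0,"dz":-22,"wx":0,"wy":0,"wz":0},{"dx":0,"dy":0,"dz":-28,"wx":0,"wy":0,"wz":0},{"dx":0,"dy":0,"dz":-32,"wx":0,"wy":0,"wz":0},{"dx":0,"dy":0,"dz":-33,"wx":0,"wy":0,"wz":0},{"dx":0,"dy":0,"dz":-33,"wx":0,"wy":0,"wz":0}]'
python3 -m creep '[{"dx":0,"dy":0,"dz":0,"wx":0,"wy":0,"wz":0},{"dx":0,"dy":0,"dz":0,"wx":0,"wy":0,"wz":0},{"dx":0,"dy":0,"dz":0,"wx":0,"wy":0,"wz":0},{"dx":0,"dy":0,"dz":0,"wx":0,"wy":0,"wz":0},{"dx":0,"dy":0,"dz":0,"wx":0,"wy":0,"wz":0},{"dx":0,"dy":0,"dz":0,"wx":0,"wy":0,"wz":0}]'
python3 - <<'E'
from h import *
out=[]
for c,X in (("scene",[.598,-.119,.11]),("side",[.598,-.119,.11])):
    im=eyes.grab_frame(c); k=eyes.get_calibration(c); u,v=proj(k["K"],k["R"],k["t"],X)[0].astype(int)
    out.append(cv2.resize(im[v-60:v+60,u-45:u+35,::-1],None,fx=5,fy=5,interpolation=cv2.INTER_CUBIC))
cv2.imwrite("pics/end.png",np.hstack(out))
E
```

```text
time: 17.45
tcp_pos: [0.5978, -0.1188, 0.1245]
orientation: [180.0, -0.0, 61.1]
wrist_force: [-0.4, -0.4, -0.9]
finger_gap: 0.634
grip_force: 85.4
time: 17.95
tcp_pos: [0.5976, -0.1187, 0.1238]
orientation: [-180.0, -0.0, 61.1]
wrist_force: [-0.1, 0.1, -0.6]
finger_gap: 0.637
grip_force: 85.4
```

View pics/end.png

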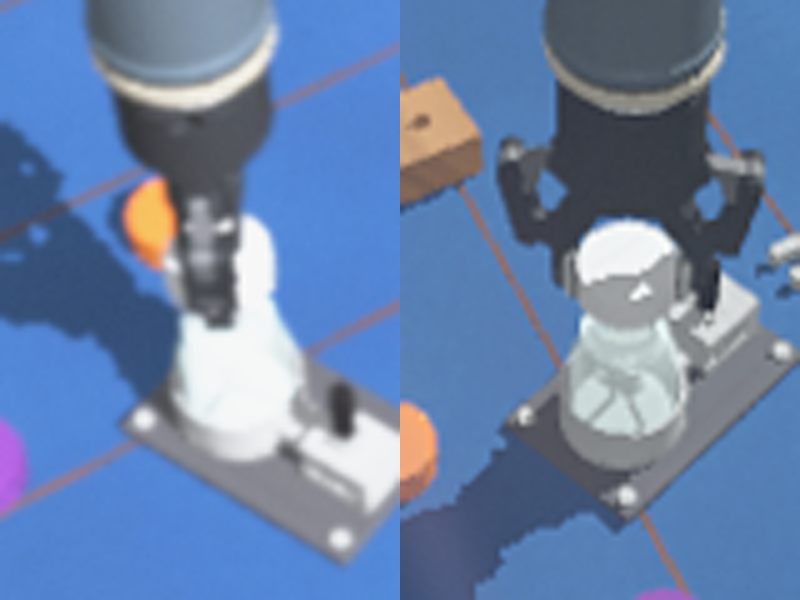

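The side crop (right half) shows the cap held level in the fingers above the bare neck at about (628,275). The pin is standing home in the fork at (708,290). Handing in.

```bash
python3 -c "
from plant import arm
print(arm.hand_in())"
```

```text
the job is handed in; nothing more can be done
None
```

The job is handed in (the system gave no verdict): the pin is home in the fork, and the aluminium cap was unscrewed about 81° by the wrist, came free, and is held level about 2 cm above the jar's mouth.

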